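# Size a jar lid in the tapered lid gauge

### The job

Size the small knobbed wooden lid in the lid gauge: set it flat in the wide end of the tapered slot, slide it along until it wedges between the two fences with a gentle push of about 10 newtons, then leave it wedged and slide the brass marker back from the narrow end until its blade just touches the lid's rim, without pushing the lid loose. Do not ram the lid into the fences, and leave the other things on the counter where they are.

Things in the scene. Friction and masses are not known exactly. Their poses are not given: they have to be found in the camera images.
- lid: The stock to be sized: a small light-wood lid, a disc 60 mm across and 24 mm thick with a plain upright round knob on top, 22 mm across and 28 mm high (52 mm over all). Weighs about 0.08 to 0.17 kg. It stands loose on the counter, knob up. Origin: centre of its underside, z up.
- gauge: Lid gauge fixed to the counter: board 260 mm long (x) by 170 mm (y -80 to +90), its top 12 mm above the counter. Two low fences on it form a slot, open above and at both ends, that narrows along +x: about 85 mm wide at x = -110 mm, 62 at x = 0, 39 at x = +110. Brass rail along x at y = +76. Origin: on the counter below the slot's middle (x = 0); x towards the narrow end, z up.
- slot_mouth (a point): On the board's top face, on the slot's middle line, 80 mm before the middle (gauge x = -80), where the slot is about 79 mm wide. Axes as the gauge's. From here the lid slides along +x and wedges with its centre between about x = -15 and +33 of the gauge: 1 mm of slot width shifts the stop by 5 mm, so feel for it. Let go, it stays wedged; backing it out takes about two thirds of the push used.
- fence_a: The fence on the gauge's +y side, 220 mm long, 16 wide, 12 high (its top is 24 mm above the counter, half-way up the seated lid). Origin: middle of its slot-side face, at its foot on the board; x along the face towards the narrow end, the slot is on its -y side. Fixed, 6 degrees off the slot's axis.
- fence_b: The other fence, on the gauge's -y side: a strip like fence_a, clamped firm on two steel feet. Origin: nominal middle of its slot-side face, at its foot; x along the face to the narrow end, slot on its +y side. Pose is that of the feet: the strip itself sits up to 4 mm nearer to or farther from the slot, unmeasured; its angle to the slot's axis is 6 degrees give or take 1.2.
- marker (a joint): Travel (m) of the brass marker along its rail: 0 at the narrow end, growing as it slides towards the wide end (gauge -x), up to 0.14. Slides with about 1.2 N of friction and stays where it is left. Starts between 0 and 0.02.
- marker_edge (a point): Middle of the marker blade's flat face towards the lid, 31 mm above the counter, on the slot's middle line. The blade crosses the slot above the fences (6 mm thick, y -15 to +75 mm, 27 to 35 mm above the counter) so it meets the lid's rim, 30 mm ahead of the lid's centre. Axes as the gauge's.
- marker_grip (a point): Grip point on the marker's upright dark-wood tab (12 mm along the slot, 24 mm across, top 69 mm above the counter, 38 mm above the brass saddle under it). This point is 57 mm above the counter, 14 mm behind (gauge +x) and 73 mm to the gauge's +y of marker_edge.
- big_lid: Bystander: a second, bigger wooden lid with a knob (84 mm across, 18 mm thick), not part of the job.
- spoon: Bystander: wooden spoon, 240 mm.
- cutter: Bystander: round steel biscuit cutter, 68 mm across, 30 mm high.
- spice_jar: Bystander: small amber glass jar, 44 mm across, 95 mm high.
- tin: Bystander: tin can, 74 mm across, 110 mm high.
- mug: Bystander: white mug, 80 mm across, 90 mm high.
- salt_pot: Bystander: small white pot with a dark wooden lid, 60 mm across, 50 mm high.
Mind the look-alikes: they are no part of the job. What is shaped like the lid but green or purple is not meant.

How it is judged (in metres and radians):
On the way, in this order (a step that is already met when the one before it is completed fails the run):
1. the lid lies flat on the board in the slot and is wedged: pressed on both fences with more than 3 N each (z of lid in the frame of gauge below 0.0145 m and angle between lid's own z axis and vertical below 0.05 rad and contact force between lid and fence_a above 3 N and contact force between lid and fence_b above 3 N), for 0.2 s.
2. the marker's blade is within 2 mm of the rim of the lid, which is flat in the slot (z of lid in the frame of gauge below 0.0145 m and angle between lid's own z axis and vertical below 0.05 rad and x of lid in the frame of marker_edge above -0.032 m), for 0.2 s.
At the end, for the whole second after the job is handed in: The lid lies flat on the gauge board, at rest and still wedged (bearing on both fences), and the marker's blade is within 2 mm of its rim (all of step 2 and contact force between lid and fence_a above 0.1 N and contact force between lid and fence_b above 0.1 N and linear speed of lid below 0.005 m/s); the robot touches nothing.
It fails at once if the lid is rammed into a fence (more than 25 N) (contact force between lid and fence_a above 25 N or contact force between lid and fence_b above 25 N).
It fails at once if another thing on the counter is shifted by more than 30 mm (distance of any of big_lid, spoon, cutter, spice_jar, tin, mug, salt_pot from where it was at the start of the episode above 0.03 m).
It also fails if it takes over 72 s, if anything falls off the work surface, if the arm or the gripper's body presses on something with over 40 N, if the wrist force passes 120 N, or if a joint passes its speed limit or range.

### The arm

A 6-joint arm with a two-finger parallel gripper is mounted at the origin on the work surface. World frame = base frame: x ahead of the robot, y to its left, z up, the work surface at z = 0. Lengths are in m, angles in degrees, forces in N, time in s.
With the tool pointing down it reaches from about 0.4 to 0.825 m from the base axis. Payload 7 kg.
Tool frame: the origin (TCP) lies midway between the tips of the shut fingers; the grasp point (between the pads) lies 19 mm behind it; z points along the fingers, y is the line along which they close (so a half turn about z gives the same grasp; the last joint's range is limited). The gripper opens to 88 mm and grips with 3 to 60 N. Pads are 19 mm wide; open, the fingers measure 130 mm over their backs; the gripper's body (78 mm by 193 mm) begins 47 mm behind the grasp point.
Start: joints at [-54.081, 20.546, 0.682, 0, -70.136, -16.507], TCP at [0.224, -0.637, 0.201] pointing down, gripper open.
Joint ranges: [-176.03, 176.03], [-82.01, 121.73], [-58.28, 71.71], [-173.87, 95.51], [-174.79, -0.11], [-173.66, 173.66]. Speed limits (degrees/s): [136.94, 136.94, 172.46, 180, 180, 180].

### API

Orientations are given as [roll, pitch, yaw] about the fixed x, y, z axes, in that order (R = Rz(yaw) Ry(pitch) Rx(roll)).
In Python, from plant import ctrl gives the robot as it stands. The module is installed in compiled form; this text tells all that it offers.
- The arm moves only by the tool send_rows, never from a script. Its argument "plan" is a list that holds one entry, the list of rows, each a list of 6 numbers: the shift along the tool's x, y, z in cm, then the turn, a rotation vector about the tool's x, y, z in degrees. A call has 1 to 8 rows; each row is the pose to reach, as a shift and turn from the pose commanded when the call began, along the tool's axes at that moment; what a row does not reach only later rows make up. A row lasts 1/12 s, in which the tool goes at most 41.7 mm and 7.16 degrees, less where a joint would pass 70% of its speed; a pose out of reach is approached as far as the arm can. A call with a gripper value outside its range is refused whole. "fingers" is the opening, from 0 (shut) to 1 (fully open), set as the call begins (left out, the last holds). The fingers move at their own pace and stop on an object; the grip force is fixed at half the most. Time passes only in rows, so rows that repeat a pose let the fingers close. It gives the time, the measured TCP pose, the force, the opening and the grip force at its end, in the units of the state.
- ctrl.get_obs(): the state, without advancing time (a new reading comes with each control period).
- ctrl.snapshot(name): name is "scene" or "top" or "wrist"; returns a dict with "img" (400x640x3 uint8, red, green, blue), "K" (3x3 intrinsics, pixels), "k1" (the pictures are not rectified: a ray, as slopes to the right and down, at radius r is drawn at 1 + k1 r^2 times it, then the intrinsics apply), "pose" (4x4, takes a point from camera to world coordinates). Camera axes: x right, y down, z forward; pixel columns grow to the right and rows downward; lengths in m; the calibration is good to about 2 mm. A picture is of the moment at which its call begins. There is no depth.
- ctrl.close_job(): hands the job in; it is judged then, once.
The state is a dict: "clock": time; "joint_pos": joint angles; "qvel": joint speeds; "tau": joint torques, N m; "tool_pos": TCP position; "orientation": TCP orientation; "force": force on the tool from outside, world axes, zero at the start; "moment": the same for the moment, N m; "opening": finger opening in m; "gripper_force": force on a finger pad.
Only numpy, scipy, OpenCV 4.12 (cv2) and the standard library are available. Lean on these libraries where they do the work, as an engineer would, in place of code of your own. Each camera call takes 0.05 s, during which the arm holds its last target. There are 200 camera calls.

## Working session

There is one attempt and no reset: what is moved stays moved. The work goes in short steps, Python scripts to look and compute and a tool call to move; the robot and the scene stay as the last step left them, time stands still between calls to the robot, and variables do not carry over. Pictures are saved under pics/ and viewed, at most 10 in all, crops included, and the job is handed in when it is done.

Besides the shell and the picture viewer there is one more tool, called after "Call:" as name(argument=value, ...) on one line, values as JSON. send_rows: Moves the arm, as the interface text tells. Its arguments: {"type":"object","properties":{"plan":{"type":"array","items":{"type":"array","items":{"type":"array","items":{"type":"number"}}}},"fingers":{"type":"number"}},"required":["plan"]}

```bash
mkdir -p pics
cat > h.py <<'E'
import numpy as np, cv2, pickle
from plant import ctrl
def snap(n,f):
    s=ctrl.snapshot(n); pickle.dump(s,open(f'pics/{f}.pkl','wb'))
    cv2.imwrite(f'pics/{f}.png',s['img'][:,:,::-1]); return s
def load(f): return pickle.load(open(f'pics/{f}.pkl','rb'))
def ray(s,u,v):
    K=s['K']; d=np.array([(u-K[0,2])/K[0,0],(v-K[1,2])/K[1,1]]); p=d.copy()
    for _ in range(30): p=d/(1+s['k1']*(p@p))
    T=np.array(s['pose']); return T[:3,3],T[:3,:3]@np.r_[p,1]
def onz(s,u,v,z):
    o,d=ray(s,u,v); return o+d*(z-o[2])/d[2]
def proj(s,P):
    T=np.array(s['pose']); c=T[:3,:3].T@(np.array(P)-T[:3,3]); p=c[:2]/c[2]; p=p*(1+s['k1']*(p@p))
    return s['K'][:2,:2]@p+s['K'][:2,2]
def tri(obs):
    A=np.zeros((3,3));b=np.zeros(3)
    for s,u,v in obs:
        o,d=ray(s,u,v); d=d/np.linalg.norm(d); M=np.eye(3)-np.outer(d,d); A+=M;b+=M@o
    return np.linalg.solve(A,b)
E
python3 - <<'E'
from h import *
a=snap('scene','s0');b=snap('top','t0');c=snap('wrist','w0')
for s in (a,b,c): print(np.round(s['K'],1).tolist(),s['k1'],np.round(s['pose'],3).tolist())
im=np.vstack([cv2.resize(a['img'],(480,300),interpolation=cv2.INTER_AREA),cv2.resize(b['img'],(480,300),interpolation=cv2.INTER_AREA)])
cv2.imwrite('pics/m0.png',im[:,:,::-1])
print(ctrl.get_obs())
E
```

```text
[[480.5, 0.0, 323.1], [0.0, 480.5, 198.3], [0.0, 0.0, 1.0]] 0.031130004860946477 [[0.115, 0.594, -0.796, 1.447], [0.993, -0.074, 0.088, -0.172], [-0.006, -0.801, -0.599, 0.764], [0.0, 0.0, 0.0, 1.0]]
[[420.6, 0.0, 326.0], [0.0, 420.6, 202.6], [0.0, 0.0, 1.0]] -0.08533702355965885 [[-0.005, -0.998, 0.061, 0.504], [-1.0, 0.005, -0.004, -0.073], [0.004, -0.061, -0.998, 1.045], [0.0, 0.0, 0.0, 1.0]]
[[282.4, 0.0, 319.4], [0.0, 282.4, 203.1], [0.0, 0.0, 1.0]] -0.034752982027593866 [[-0.333, 0.913, 0.235, 0.162], [0.943, 0.322, 0.085, -0.659], [0.002, 0.25, -0.968, 0.383], [0.0, 0.0, 0.0, 1.0]]
{'clock': 0.15, 'joint_pos': array([-5.40819028e+01,  2.05814699e+01,  6.45228404e-01, -1.31994429e-02,
       -7.01366546e+01, -1.65081026e+01]), 'qvel': array([ 0.08916719, -0.13386862,  0.06874448,  0.11103162, -0.05546459,
       -0.00854762]), 'tau': array([-5.88768999e-04, -5.83276248e+01,  2.93290472e+01,  7.00107649e+00,
        8.80339503e-03, -1.06211899e-04]), 'tool_pos': array([ 0.22415686, -0.63625897,  0.20044398]), 'orientation': array([ 1.79926582e+02, -8.81666117e-03, -1.60594493e+02]), 'force': array([-0.6184637 , -0.23565232, -0.84046111]), 'moment': array([0.0139638 , 0.01722704, 0.03235481]), 'gripper_force': 0.0, 'opening': 0.08751635091169073}
```

View pics/t0.png

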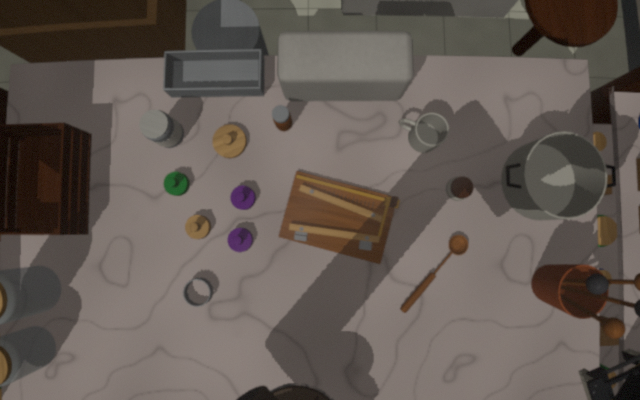

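View pics/s0.png

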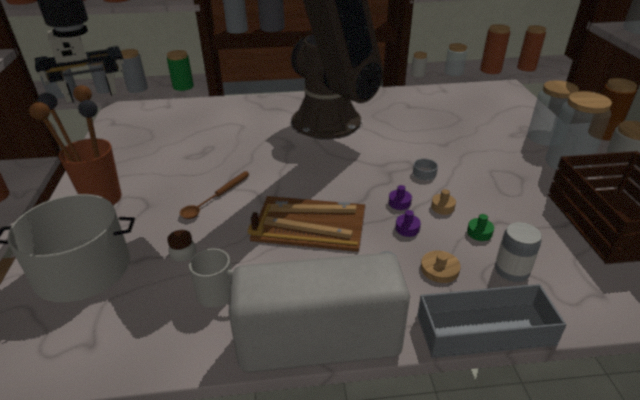

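The top view shows the small light lid at (198,227). Things it could be mistaken for are the big lid (229,141), the green lid (176,183) and the purple lids (243,197) and (240,239). The gauge's wide end is on the left and its narrow end on the right, with the rail on the upper side. I'll enlarge this area in both views.

Run:
```python
from h import *
a=load('s0');b=load('t0')
c1=cv2.resize(b['img'][160:270,165:405],None,fx=3.2,fy=3.2,interpolation=cv2.INTER_CUBIC)
c2=cv2.resize(a['img'][175:255,235:475],None,fx=3.2,fy=3.2,interpolation=cv2.INTER_CUBIC)
im=np.vstack([c1,c2[:245]]);im=np.clip(im*1.6,0,255).astype('uint8')
print(im.shape);cv2.imwrite('pics/m1.png',im[:,:,::-1])
```

```text
(597, 768, 3)
```

View pics/m1.png

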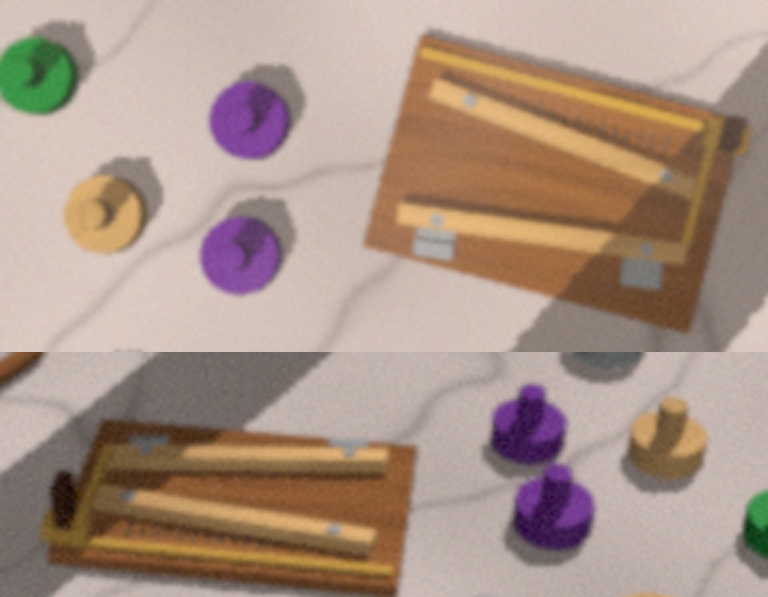

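The chosen lid is plain light wood, at crop (104,214) in the top view and (668,440) in the scene view. The purple lids next to it are at (249,120) and (240,255). The board's corners are clear in both views, and the marker tab is at the narrow end at (733,133).

```bash
cat > g.py <<'E'
from h import *
a=load('s0');b=load('t0')
T=lambda x,y:(b,165+(x+.5)/3.2-.5,160+(y+.5)/3.2-.5)
S=lambda x,y:(a,235+(x+.5)/3.2-.5,175+(y-352+.5)/3.2-.5)
E
python3 - <<'E'
from g import *
print('knobtop',tri([T(94,213),S(673,405)]))
print('disc top', tri([T(104,213),S(668,438)]), onz(*T(104,213),.024), onz(*S(668,438),.024))
L=[(-.13,.09),(.13,.09),(.13,-.08),(-.13,-.08)]
Q=[]
for t,s in zip([(428,35),(745,118),(690,330),(368,247)],[(398,593),(48,563),(100,420),(415,447)]):
    p=tri([T(*t),S(*s)]);q=onz(*T(*t),.012);Q.append(p);print(p,q,onz(*S(*s),.012))
Q=np.array(Q)
z=np.array([complex(*l) for l in L]);w=Q[:,0]+1j*Q[:,1]
zc,wc=z.mean(),w.mean();r=np.vdot(z-zc,w-wc);print('yaw',np.degrees(np.angle(r)),'scale',abs(r)/np.vdot(z-zc,z-zc).real)
e=r/abs(r);print('origin',wc-e*zc)
print('tab top?',tri([T(735,133),S(64,482)]))
E
```

```text
knobtop [0.50962753 0.23819948 0.05246451]
disc top [0.50964623 0.23974227 0.02005956] [0.50953874 0.23807403 0.024     ] [0.5145328 0.2380586 0.024    ]
[ 0.64745562 -0.00515097  0.00689307] [ 0.6462236  -0.00904162  0.012     ] [ 0.65303585 -0.00267965  0.012     ]
[ 0.5813778  -0.25325972  0.00452727] [ 0.58074854 -0.25361817  0.012     ] [ 0.59030274 -0.25083025  0.012     ]
[ 0.41824302 -0.20937091  0.0118707 ] [ 0.41827046 -0.20912843  0.012     ] [ 0.41836411 -0.20958738  0.012     ]
[0.48319556 0.03932871 0.00970119] [0.48297521 0.03713881 0.012     ] [0.48615049 0.04065849 0.012     ]
yaw -104.87446157750536 scale 0.9908574453999208
origin (0.5277355503095312-0.10582971503876237j)
tab top? [ 0.56576368 -0.23534434  0.06690643]
```

```bash
cat >> h.py <<'E'
from scipy.spatial.transform import Rotation as R
def pose():
    o=ctrl.get_obs(); return np.array(o['tool_pos']),R.from_euler('xyz',o['orientation'],degrees=True)
def rel(p,yaw):
    q,r=pose(); t=R.from_euler('xyz',[180,0,yaw],degrees=True)
    print('shift cm',np.round(r.inv().apply(np.array(p)-q)*100,2),'rot',np.round((r.inv()*t).as_rotvec(degrees=True),2),'clock',ctrl.get_obs()['clock'])
E
python3 -c "
from h import *
rel([.50,-.11,.25],165.1)"
```

```text
shift cm [-43.5   40.48  -4.91] rot [ 7.000e-02 -3.000e-02  3.431e+01] clock 0.15
```

Call:
send_rows(plan=[[[-3,2.8,-0.4,0,0,5],[-6,5.6,-0.8,0,0,10],[-9,8.4,-1.2,0,0,15],[-12,11.2,-1.6,0,0,20],[-15,14,-2,0,0,25],[-18,16.8,-2.4,0,0,30],[-21,19.6,-2.8,0,0,34.3],[-24,22.4,-3.2,0,0,34.3]]])

```text
clock: 0.82
tool_pos: [0.3765, -0.3437, 0.2333]
orientation: [180.0, 0.0, 164.8]
force: [1.9, -0.7, -1.2]
opening: 0.0877
gripper_force: 0.0
```

```bash
python3 -c "
from h import *
rel([.50,-.11,.25],165.1);print(pose()[0])"
```

```text
shift cm [-5.8  25.78 -1.66] rot [ 0.01  0.   -0.28] clock 0.8167
[ 0.37648836 -0.34365691  0.23331541]
```

Call:
send_rows(plan=[[[-0.9,3.7,-0.2,0,0,0],[-1.7,7.4,-0.4,0,0,0],[-2.6,11,-0.7,0,0,0],[-3.4,14.7,-0.9,0,0,0],[-4.3,18.5,-1.2,0,0,0],[-5,22,-1.4,0,0,0],[-5.5,24.5,-1.6,0,0,0],[-5.6,25.2,-1.6,0,0,0]]])

```text
clock: 1.48
tool_pos: [0.4966, -0.1135, 0.2493]
orientation: [180.0, 0.0, 165.3]
force: [1.2, -0.7, 0.3]
opening: 0.0878
gripper_force: 0.0
```

```bash
python3 -c "
from h import *
print(pose()[0]);s=snap('wrist','w1');cv2.imwrite('pics/w1b.png',np.clip(s['img'][:,:,::-1]*1.5,0,255))
"
```

```text
[ 0.49659648 -0.11346032  0.2493045 ][ WARN:0@3.025] global loadsave.cpp:1063 imwrite_ Unsupported depth image for selected encoder is fallbacked to CV_8U.
```

View pics/w1b.png

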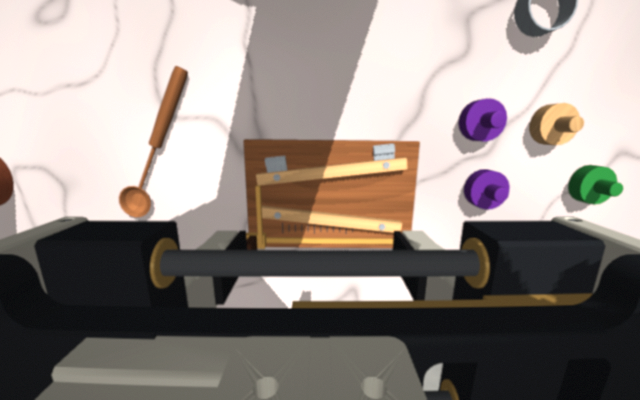

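The wrist view shows the board's -y corners at (246,141) and (419,140), both fences, and the wood lid at (556,124) with its knob at (574,124).

Run:
```python
from g import *
w=load('w1')
print('knobtop',onz(w,575,124,.052),'lid disc top',onz(w,554,124,.024))
for n,t,u in [('cN',(690,330),(246,141)),('cW',(368,247),(419,140))]:
    print(n,onz(w,*u,.012),tri([T(*t),(w,*u)]))
yaw=np.radians(-104.9);O=np.array([.5277,-.1058]);Rg=np.array([[np.cos(yaw),-np.sin(yaw)],[np.sin(yaw),np.cos(yaw)]])
f=lambda p:np.round((Rg.T@(p[:2]-O))*1000,1)
for n,u in [('cN',(246,141)),('cW',(419,140))]: print(n,f(onz(w,*u,.012)))
for n,u in [('b N',(258,186)),('b W',(408,168)),('a N',(263,206)),('a W',(412,219))]: print(n,f(onz(w,*u,.024)))
for n,t in [('b N',(685,263)),('b W',(398,224)),('b N up',(685,243)),('b W up',(398,205)),('a W lo',(432,98)),('a N lo',(690,195))]: print('top',n,f(onz(*T(*t),.024)))
```

```text
knobtop [0.50851267 0.23753193 0.052     ] lid disc top [0.50661012 0.23119563 0.024     ]
cN [ 0.41972399 -0.20359043  0.012     ] [ 0.41713778 -0.21278571 -0.02117392]
cW [0.48226766 0.0411346  0.012     ] [0.48205464 0.03667088 0.02330043]
cN [122.3 -79.2]
cW [-130.3  -81.7]
b N [105.3 -14.8]
b W [-113.5  -42.1]
a N [99.4 15.7]
a W [-126.    35.4]
top b N [110.  -30.6]
top b W [-107.9  -56.8]
top b N up [106.3 -15.9]
top b W up [-111.6  -42.9]
top a W lo [-107.5   42.3]
top a N lo [101.   20.3]
```

```bash
python3 -c "
from h import *
rel([.509,.238,.10],165.1)"
```

```text
shift cm [ 7.71 34.35 14.91] rot [ 0.02 -0.    0.17] clock 1.5333
```

Call:
send_rows(plan=[[[0.9,3.9,0.6,0,0,0],[1.8,7.8,1.2,0,0,0],[2.6,11.7,1.8,0,0,0],[3.5,15.6,2.4,0,0,0],[4.4,19.5,3,0,0,0],[5.3,23.4,3.6,0,0,0],[6.1,27.3,4.2,0,0,0],[7,31.1,5,0,0,0]]])

```text
clock: 2.2
tool_pos: [0.5073, 0.2033, 0.1992]
orientation: [180.0, 0.0, 165.1]
force: [1.0, -0.5, 0.7]
opening: 0.0879
gripper_force: 0.0
```

Call:
send_rows(plan=[[[0.3,1.5,2,0,0,0],[0.6,2.7,5,0,0,0],[0.7,3.2,8,0,0,0],[0.7,3.2,10,0,0,0],[0.7,3.2,10,0,0,0],[0.7,3.2,10,0,0,0]]])

```text
clock: 2.7
tool_pos: [0.5085, 0.2336, 0.0985]
orientation: [-179.8, -0.1, 165.1]
force: [0.7, 0.6, 1.4]
opening: 0.0879
gripper_force: 0.0
```

```bash
python3 -c "
from h import *
print(pose()[0]);s=snap('wrist','w2');cv2.imwrite('pics/w2b.png',np.clip(s['img'][:,:,::-1]*1.5,0,255).astype('uint8'))
rel([.509,.238,.027],165.1)
"
```

```text
[0.50846068 0.23360029 0.09853306]
shift cm [0.14 0.35 7.29] rot [-0.02  0.02 -0.  ] clock 2.75
```

View pics/w2b.png

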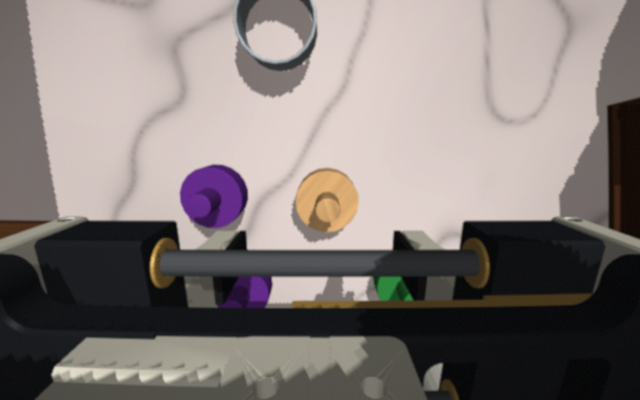

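The wood lid's knob top is at (328,209), slightly right of centre between the fingers. One purple lid is at (213,197) and another is partly hidden at (255,290).

Run:
```python
from g import *
w=load('w2')
print('knobtop',onz(w,328,210,.052),tri([T(94,213),(w,328,210),S(673,405)]))
for t in [(244,120),(236,255),(40,75)]:
    p=onz(*T(*t),.05); r=R.from_euler('xyz',[180,0,165.1],degrees=True)
    print(p,'tool xy rel mm',r.inv().apply(p-[.509,.238,.05])*1000)
```

```text
knobtop [0.50901943 0.24093618 0.052     ] [0.50914668 0.23938856 0.05139491]
[0.57819345 0.12563545 0.05      ] tool xy rel mm [-9.57595015e+01 -9.07945099e+01 -5.27524840e-14]
[0.47811547 0.13098898 0.05      ] tool xy rel mm [ 2.33002714e+00 -1.11354311e+02 -5.52703335e-14]
[0.61287326 0.2803875  0.05      ] tool xy rel mm [-8.94814122e+01  6.76714904e+01 -3.33459960e-14]
```

Call:
send_rows(plan=[[[0.1,0.5,1,0,0,0],[0.1,0.5,3,0,0,0],[0.1,0.5,5,0,0,0],[0.1,0.5,6.5,0,0,0],[0.1,0.5,7,0,0,0],[0.1,0.5,7,0,0,0],[0.1,0.5,7,0,0,0]]])

```text
clock: 3.33
tool_pos: [0.5099, 0.2403, 0.0303]
orientation: [179.9, 0.1, 165.1]
force: [-0.8, -0.1, 1.2]
opening: 0.0876
gripper_force: 0.0
```

Call:
send_rows(plan=[[[0,0,0,0,0,0],[0,0,0,0,0,0],[0,0,0,0,0,0],[0,0,0,0,0,0],[0,0,0,0,0,0],[0,0,0,0,0,0],[0,0,0,0,0,0],[0,0,0,0,0,0]]], fingers=0.15)

```text
clock: 4.0
tool_pos: [0.5091, 0.2399, 0.0292]
orientation: [-180.0, 0.0, 165.1]
force: [-0.6, -0.5, 0.5]
opening: 0.0401
gripper_force: 0.0
```

Call:
send_rows(plan=[[[0,0,0,0,0,0],[0,0,0,0,0,0],[0,0,0,0,0,0],[0,0,0,0,0,0],[0,0,-2,0,0,0],[0,0,-4,0,0,0],[0,0,-6,0,0,0],[0,0,-6,0,0,0]]])

```text
clock: 4.67
tool_pos: [0.5112, 0.2414, 0.0931]
orientation: [179.7, 0.2, 165.2]
force: [0.5, -0.1, -0.1]
opening: 0.0134
gripper_force: 0.0
```

```bash
python3 -c "
from h import *
print(pose()[0],ctrl.get_obs()['opening'],ctrl.get_obs()['gripper_force'])
rel([.548,-.029,.09],165.1)
"
```

```text
[0.51119784 0.24140788 0.09313301] 0.01343798249247537 0.0
shift cm [-10.48 -25.2    0.24] rot [0.26 0.22 0.06] clock 4.6667
```

The lift began before the fingers had closed. I'll reopen them and look again.

Call:
send_rows(plan=[[[0,0,0,0,0,0],[0,0,0,0,0,0],[0,0,0,0,0,0],[0,0,0,0,0,0],[0,0,0,0,0,0],[0,0,0,0,0,0],[0,0,0,0,0,0],[0,0,0,0,0,0]]], fingers=0.7)

```text
clock: 5.33
tool_pos: [0.5091, 0.2399, 0.089]
orientation: [-180.0, -0.0, 165.1]
force: [0.1, -0.3, -0.1]
opening: 0.059
gripper_force: 0.0
```

```bash
python3 -c "
from h import *
print(pose()[0]);s=snap('wrist','w3');
a=load('w2')['img'][120:300,180:480];b=s['img'][120:300,180:480]
im=np.clip(np.vstack([a,b])*1.5,0,255).astype('uint8');cv2.imwrite('pics/w3b.png',cv2.resize(im[:,:,::-1],None,fx=1.6,fy=1.6))
"
```

```text
[0.50908077 0.23990139 0.08896866]
```

View pics/w3b.png

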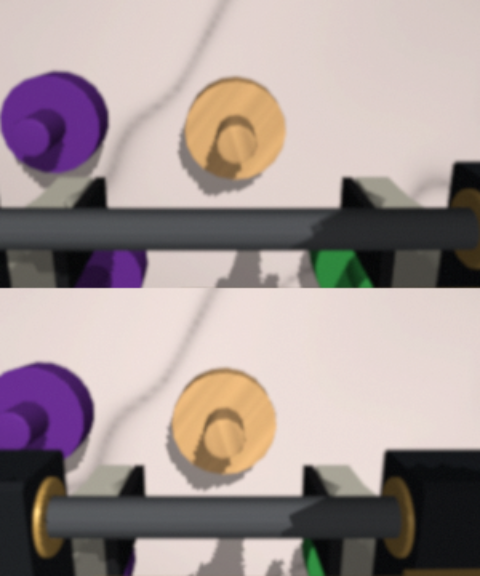

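The lid hasn't moved. Its knob is at about (320,215), centred between the fingers. I'll go down again and wait for the fingers to close fully.

Call:
send_rows(plan=[[[0,0,2,0,0,0],[0,0,4,0,0,0],[0,0,5.5,0,0,0],[0,0,6.1,0,0,0],[0,0,6.1,0,0,0],[0,0,6.1,0,0,0]]])

```text
clock: 5.88
tool_pos: [0.5094, 0.24, 0.0284]
orientation: [-180.0, 0.0, 165.1]
force: [0.2, -0.1, -0.6]
opening: 0.0614
gripper_force: 0.0
```

Call:
send_rows(plan=[[[0,0,0,0,0,0],[0,0,0,0,0,0],[0,0,0,0,0,0],[0,0,0,0,0,0],[0,0,0,0,0,0],[0,0,0,0,0,0],[0,0,0,0,0,0],[0,0,0,0,0,0]]], fingers=0.1)

```text
clock: 6.55
tool_pos: [0.5091, 0.2399, 0.0282]
orientation: [180.0, 0.0, 165.1]
force: [-0.1, 0.2, -0.1]
opening: 0.0137
gripper_force: 0.0
```

Call:
send_rows(plan=[[[0,0,0,0,0,0],[0,0,0,0,0,0],[0,0,0,0,0,0],[0,0,0,0,0,0],[0,0,0,0,0,0]]])

```text
clock: 6.97
tool_pos: [0.5091, 0.2399, 0.0282]
orientation: [-180.0, 0.0, 165.1]
force: [0.1, 0.4, -0.6]
opening: 0.0087
gripper_force: 0.0
```

Run:
```python
from h import *
p,r=pose();print(p)
w=load('w3')
for z in (.028,.052,.089): print(proj(w,[p[0],p[1],z]))
a=snap('scene','s1');b=snap('top','t1');c=snap('wrist','w4')
print(proj(a,p),proj(b,p),proj(c,p))
u,v=proj(a,p).astype(int)
i1=cv2.resize(a['img'][v-60:v+40,u-60:u+60],(480,400),interpolation=cv2.INTER_CUBIC)
i2=cv2.resize(c['img'][100:300,220:420],(400,400))[:, :320]
im=np.clip(np.hstack([i1,i2])*1.6,0,255).astype('uint8');cv2.imwrite('pics/m3.png',im[:,:,::-1])
```

```text
[0.509137   0.23993268 0.02815373]
[319.3799449  207.04677856]
[319.39294631 214.83143152]
[319.4190954  230.48967206]
[443.69154937 198.89982941] [195.89077946 226.37712858] [319.33747768 230.42548837]
```

View pics/m3.png

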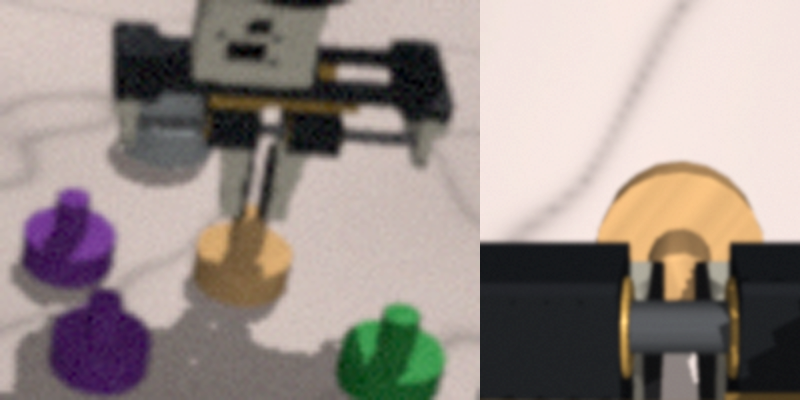

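In the scene view the fingertips end around the knob's top (row ~215), about 20 mm higher than the reported TCP suggests, so they closed above the knob. I'll open them, then feel downwards for the disc in small steps.

Call:
send_rows(plan=[[[0,0,0,0,0,0],[0,0,0,0,0,0],[0,0,0,0,0,0],[0,0,0,0,0,0],[0,0,0,0,0,0],[0,0,0,0,0,0],[0,0,0,0,0,0],[0,0,0,0,0,0]]], fingers=0.5)

```text
clock: 7.78
tool_pos: [0.5091, 0.2399, 0.0282]
orientation: [180.0, 0.0, 165.1]
force: [0.1, 0.2, -0.2]
opening: 0.0439
gripper_force: 0.0
```

Run:
```python
from h import *
p,r=pose();print(p)
a=snap('scene','s2');c=snap('wrist','w5')
i1=cv2.resize(a['img'][150:230,385:505],None,fx=5,fy=5,interpolation=cv2.INTER_CUBIC)
im=np.clip(i1*2.,0,255).astype('uint8')
for P in (p,p+[0,0,.024]): 
    u,v=proj(a,P);cv2.circle(im,(int((u-385+.5)*5),int((v-150+.5)*5)),3,(255,0,0),-1)
cv2.imwrite('pics/m4.png',im[:,:,::-1])
```

```text
[0.50913251 0.23992325 0.02817568]
```

View pics/m4.png

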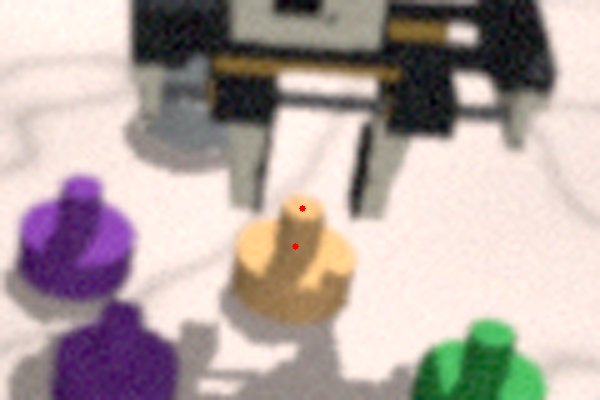

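The open fingers' tips are at row ~212, level with the knob's top (row 208) at about z = 0.05, while the TCP reads 0.028. The real tips are therefore about 21 mm above the reported TCP. I'll go down 20 mm more, guarding on force.

Call:
send_rows(plan=[[[0,0,0.5,0,0,0],[0,0,1,0,0,0],[0,0,1.5,0,0,0],[0,0,1.5,0,0,0]]])

```text
clock: 8.22
tool_pos: [0.5084, 0.2393, 0.0117]
orientation: [-179.9, -0.1, 165.1]
force: [0.1, -0.2, -0.2]
opening: 0.0437
gripper_force: 0.0
```

Call:
send_rows(plan=[[[0,0,0.15,0,0,0],[0,0,0.3,0,0,0],[0,0,0.3,0,0,0]]])

```text
clock: 8.47
tool_pos: [0.509, 0.2399, 0.0099]
orientation: [-180.0, -0.0, 165.1]
force: [-0.9, -0.1, -0.0]
opening: 0.0439
gripper_force: 0.0
```

Call:
send_rows(plan=[[[0,0,0,0,0,0],[0,0,0,0,0,0],[0,0,0,0,0,0],[0,0,0,0,0,0],[0,0,0,0,0,0],[0,0,0,0,0,0],[0,0,0,0,0,0],[0,0,0,0,0,0]]], fingers=0.1)

```text
clock: 9.13
tool_pos: [0.5092, 0.24, 0.0103]
orientation: [180.0, 0.0, 165.1]
force: [-0.6, -0.4, 2.4]
opening: 0.021
gripper_force: 30.0
```

Call:
send_rows(plan=[[[0,0,0,0,0,0],[0,0,-1,0,0,0],[0,0,-3,0,0,0],[0,0,-5,0,0,0],[0,0,-7,0,0,0],[0,0,-8.5,0,0,0],[0,0,-9,0,0,0],[0,0,-9,0,0,0]]])

```text
clock: 9.8
tool_pos: [0.5097, 0.2405, 0.1018]
orientation: [179.9, 0.1, 165.1]
force: [0.1, -0.2, -2.2]
opening: 0.0207
gripper_force: 30.0
```

```bash
python3 -c "
from h import *
o=ctrl.get_obs();print(o['tool_pos'],o['opening'],o['force'])
rel([.548,-.029,.10],165.2)
"
```

```text
[0.50973041 0.24049334 0.1018398 ] 0.020732982560428808 [ 0.09192946 -0.23744661 -2.17618871]
shift cm [-10.62 -25.06   0.14] rot [ 0.14  0.09 -0.08] clock 9.8
```

Call:
send_rows(plan=[[[-0.8,-1.9,0,0,0,0],[-2.3,-5.4,0,0,0,0],[-3.8,-9,0,0,0,0],[-5.3,-12.5,0,0,0,0],[-6.8,-16,0,0,0,0],[-8.3,-19.5,0,0,0,0],[-9.6,-22.7,0,0,0,0],[-10.3,-24.4,0,0,0,0]]])

```text
clock: 10.47
tool_pos: [0.5448, -0.0256, 0.0988]
orientation: [-179.9, -0.1, 165.0]
force: [0.2, 0.7, -1.2]
opening: 0.0211
gripper_force: 30.0
```

Call:
send_rows(plan=[[[-0.2,-0.5,0,0,0,0],[-0.2,-0.6,0,0,0,0],[-0.2,-0.6,0,0,0,0],[-0.2,-0.6,0,0,0,0]]])

```text
clock: 10.8
tool_pos: [0.5461, -0.0278, 0.0997]
orientation: [-180.0, -0.0, 165.1]
force: [0.8, -0.7, -1.7]
opening: 0.0211
gripper_force: 30.0
```

Run:
```python
from h import *
p,r=pose();print(p);rel([.548,-.029,.023],165.2)
b=snap('top','t2');c=snap('wrist','w6');a=snap('scene','s3')
i1=cv2.resize(a['img'][170:260,240:390],(600,360),interpolation=cv2.INTER_CUBIC)
i2=c['img'][90:300,140:500][:, :]; i2=cv2.resize(i2,(400,233))
im=np.zeros((593,600,3),'uint8');im[:360]=i1;im[360:,:400]=i2
cv2.imwrite('pics/m5.png',np.clip(im*1.7,0,255).astype('uint8')[:,:,::-1])
```

```text
[ 0.54609819 -0.02784469  0.09973108]
shift cm [-0.22 -0.06  7.67] rot [-0.01 -0.04 -0.05] clock 10.8
```

View pics/m5.png

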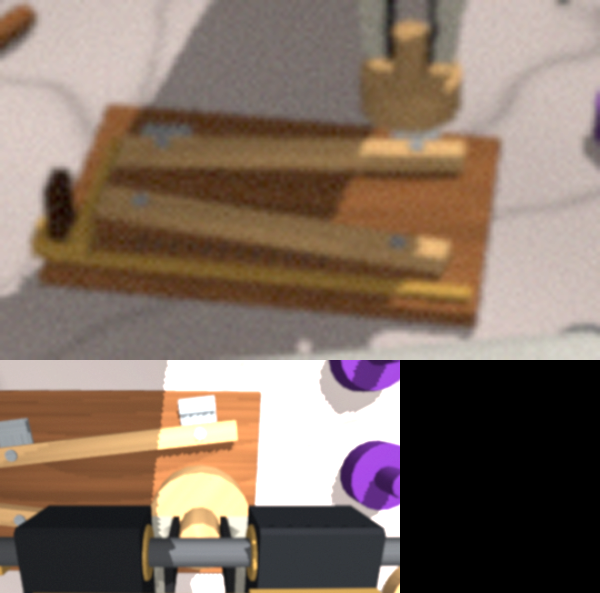

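The lid hangs level above the wide end, knob between the fingers, and fence_b's slot edge runs from (237,440) to (13,463) in the lower image. That fits the gauge frame I worked out, so I'll lower it.

Call:
send_rows(plan=[[[-0.2,-0.1,1.5,0,0,0],[-0.2,-0.1,3,0,0,0],[-0.2,-0.1,4.5,0,0,0],[-0.2,-0.1,6,0,0,0],[-0.2,-0.1,6.7,0,0,0],[-0.2,-0.1,7,0,0,0],[-0.2,-0.1,7.2,0,0,0],[-0.2,-0.1,7.2,0,0,0]]])

```text
clock: 11.62
tool_pos: [0.5483, -0.0298, 0.0284]
orientation: [180.0, 0.0, 165.1]
force: [0.3, -0.3, -0.7]
opening: 0.021
gripper_force: 30.0
```

Call:
send_rows(plan=[[[0,0,0.15,0,0,0],[0,0,0.3,0,0,0],[0,0,0.4,0,0,0],[0,0,0.4,0,0,0],[0,0,0.4,0,0,0]]])

```text
clock: 12.03
tool_pos: [0.5481, -0.0302, 0.0243]
orientation: [180.0, 0.0, 165.1]
force: [-0.5, 0.2, -1.0]
opening: 0.0209
gripper_force: 30.0
```

Call:
send_rows(plan=[[[0,0,0.08,0,0,0],[0,0,0.16,0,0,0],[0,0,0.22,0,0,0],[0,0,0.22,0,0,0],[0,0,0.22,0,0,0]]])

```text
clock: 12.45
tool_pos: [0.5481, -0.0302, 0.0223]
orientation: [-180.0, 0.0, 165.1]
force: [-1.9, -0.5, 4.6]
opening: 0.021
gripper_force: 30.0
```

Run:
```python
from g import *
s2=load('s2'); p=np.array([.5091,.2399,.0282]); r=R.from_euler('xyz',[180,0,165.1],degrees=True)
M=lambda P:np.round((proj(s2,P)-[385,150]+.5)*5)
for sg in (1,-1):
  for z in (.044,.048,.052): print(sg,z,M(p*[1,1,0]+[0,0,z]+r.apply([0,sg*.0295,0])))
for z in (.085,.09,.095,.1): print('carrier',z,M(p*[1,1,0]+[0,0,z]+r.apply([0,-.035,0])))
yaw=np.radians(-104.8);O=np.array([.5277,-.1058]);Rg=np.array([[np.cos(yaw),-np.sin(yaw)],[np.sin(yaw),np.cos(yaw)]])
f=lambda q:np.round((Rg.T@(q[:2]-O))*1000,1)
for t,z in [((718,120),.035),((690,262),.035),((706,120),.035),((683,258),.035),((735,133),.069)]: print('blade',f(onz(*T(*t),z)))
q=tri([T(735,125),S(64,475)]);print('tab',q,f(q))
print('tcp gauge',f(pose()[0]))
```

```text
1 0.044 [361. 227.]
1 0.048 [362. 220.]
1 0.052 [363. 214.]
-1 0.044 [241. 217.]
-1 0.048 [242. 211.]
-1 0.052 [243. 204.]
carrier 0.085 [240. 149.]
carrier 0.09 [242. 141.]
carrier 0.095 [243. 133.]
carrier 0.1 [244. 124.]
blade [106.4  79.7]
blade [112.  -29.1]
blade [97.6 77.5]
blade [106.1 -27.5]
blade [116.3  69.9]
tab [ 0.57088759 -0.23405665  0.0772611 ] [113.   74.5]
tcp gauge [-78.3   0.4]
```

Call:
send_rows(plan=[[[0,0,-0.1,0,0,0],[0,0,-0.1,0,0,0],[0,0,-0.1,0,0,0],[0,0,-0.1,0,0,0],[0,0,-0.1,0,0,0],[0,0,-0.1,0,0,0],[0,0,-0.1,0,0,0],[0,0,-0.1,0,0,0]]], fingers=0.82)

```text
clock: 13.12
tool_pos: [0.548, -0.0302, 0.0229]
orientation: [-180.0, -0.0, 165.1]
force: [0.2, 0.3, -0.6]
opening: 0.0685
gripper_force: 0.0
```

Call:
send_rows(plan=[[[0,0,0,0,0,0],[0,0,0,0,0,0],[0,0,0,0,0,0],[0,0,0,0,0,0]]])

```text
clock: 13.45
tool_pos: [0.548, -0.0302, 0.023]
orientation: [-180.0, -0.0, 165.1]
force: [-0.5, 1.3, 0.7]
opening: 0.0715
gripper_force: 0.0
```

Call:
send_rows(plan=[[[0,0,0.5,0,0,0],[0,0,1,0,0,0],[0,0,1.4,0,0,0],[0,0,1.8,0,0,0],[0,0,2.1,0,0,0],[0,0,2.1,0,0,0]]])

```text
clock: 13.95
tool_pos: [0.5474, -0.0303, 0.001]
orientation: [-180.0, -0.1, 165.1]
force: [-0.6, -0.5, 0.5]
opening: 0.0715
gripper_force: 0.0
```

Run:
```python
from h import *
print(ctrl.get_obs()['force'],pose()[0])
for i in range(3): print(ctrl.get_obs()['force'])
a=snap('scene','s4');b=snap('top','t4')
i1=cv2.resize(a['img'][165:255,260:410],(800,480),interpolation=cv2.INTER_CUBIC)
cv2.imwrite('pics/m6.png',np.clip(i1*1.9,0,255).astype('uint8')[:,:,::-1])
```

```text
[-0.58880846 -0.46600586  0.48578067] [ 0.5474328  -0.03027177  0.00099272]
[-0.58880846 -0.46600586  0.48578067]
[-0.58880846 -0.46600586  0.48578067]
[-0.58880846 -0.46600586  0.48578067]
```

```bash
cat > edge.py <<'E'
from h import *
yaw=np.radians(-104.8);O=np.array([.5277,-.1058]);Rg=np.array([[np.cos(yaw),-np.sin(yaw)],[np.sin(yaw),np.cos(yaw)]])
f=lambda q:(Rg.T@(q[:2]-O))*1000
def sub(g,c,r,h,sign):  # strongest signed vertical gradient near row r
    col=g[:,c-1:c+2].mean(1); d=np.gradient(col)*sign; k=r-h+np.argmax(d[r-h:r+h+1])
    y0,y1,y2=d[k-1:k+2]; return k+0.5*(y0-y2)/(y0-2*y1+y2+1e-9),d[k]
E
python3 - <<'E'
from edge import *
w=load('w1')
g=cv2.GaussianBlur(w['img'].astype(float).sum(2)/3,(3,3),0)
for c in (270,300,330,360,400): print(c,np.round(g[155:232,c]).astype(int).tolist())
E
```

```text
270 [47, 55, 66, 76, 80, 82, 83, 83, 83, 84, 84, 83, 83, 83, 82, 82, 80, 80, 82, 85, 87, 87, 87, 86, 86, 84, 81, 76, 68, 58, 50, 46, 46, 46, 47, 46, 46, 46, 46, 45, 45, 44, 43, 42, 41, 40, 40, 41, 43, 46, 49, 55, 63, 73, 81, 85, 86, 86, 86, 86, 84, 81, 76, 68, 60, 53, 50, 50, 49, 48, 46, 45, 45, 45, 47, 48, 48]
300 [46, 47, 47, 46, 46, 47, 47, 46, 46, 46, 48, 49, 52, 58, 67, 75, 80, 81, 82, 83, 83, 83, 82, 82, 78, 69, 56, 46, 42, 42, 43, 45, 47, 48, 48, 48, 48, 48, 49, 49, 49, 48, 46, 45, 43, 42, 42, 41, 41, 42, 44, 46, 47, 48, 52, 59, 68, 76, 80, 81, 82, 82, 83, 83, 82, 80, 75, 65, 55, 49, 46, 44, 43, 43, 44, 47, 50]
330 [77, 79, 80, 81, 82, 82, 83, 82, 82, 86, 100, 121, 138, 147, 151, 153, 154, 154, 153, 151, 149, 138, 112, 77, 54, 50, 57, 67, 74, 77, 77, 76, 77, 77, 78, 81, 84, 87, 88, 89, 88, 86, 84, 80, 76, 74, 73, 73, 75, 78, 81, 83, 83, 82, 81, 81, 83, 88, 98, 111, 126, 139, 147, 151, 153, 154, 152, 151, 148, 137, 111, 80, 64, 69, 81, 89, 93]
360 [81, 80, 80, 80, 81, 83, 91, 108, 130, 145, 154, 158, 161, 161, 160, 157, 155, 149, 131, 100, 68, 51, 52, 62, 72, 77, 79, 80, 79, 77, 76, 78, 81, 84, 85, 85, 86, 87, 88, 88, 86, 85, 82, 79, 76, 73, 74, 76, 80, 82, 82, 82, 81, 80, 79, 79, 79, 79, 80, 83, 88, 97, 110, 126, 140, 150, 156, 159, 160, 158, 156, 153, 143, 119, 87, 67, 68]
400 [82, 84, 96, 117, 138, 151, 157, 161, 162, 161, 160, 158, 156, 147, 123, 88, 60, 50, 54, 64, 74, 79, 81, 81, 81, 82, 83, 84, 84, 83, 83, 84, 85, 85, 83, 82, 81, 81, 82, 81, 81, 82, 83, 84, 83, 81, 79, 77, 76, 76, 75, 75, 76, 76, 75, 75, 78, 81, 84, 86, 86, 84, 83, 83, 86, 92, 101, 115, 130, 141, 147, 147, 145, 140, 128, 104, 73]
```

Run:
```python
from edge import *
w=load('w1')
g=cv2.GaussianBlur(w['img'].astype(float).sum(2)/3,(3,3),0)
cols=[c for c in range(268,406,4) if not 308<c<326]
def fit(r0,r1,sign,z):
    P=[]
    for c in cols:
        r=int(round(np.interp(c,[270,400],[r0,r1]))); y,d=sub(g,c,r,4,sign); P.append(f(onz(w,c,y,z)))
    P=np.array(P); k=np.polyfit(P[:,0],P[:,1],1)
    for _ in range(3):
        e=P[:,1]-np.polyval(k,P[:,0]); m=abs(e)<2.0*e.std()+.1; k=np.polyfit(P[m,0],P[m,1],1)
    return k,(P[m,1]-np.polyval(k,P[m,0])).std()
bi=fit(184,169,-1,.024); bo=fit(157,158,1,.024) if 0 else None
ao=fit(218,230,-1,.024); ai=fit(207,223,1,.024); ai0=fit(207,223,1,.012)
for n,q in [('b slot',bi),('a outer',ao),('a slot z24',ai),('a slot z12',ai0)]: print(n,q[0],np.degrees(np.arctan(q[0][0])),q[1])
# width using a outer shifted by 16/cos6
A=ao[0].copy(); A[1]-=16/np.cos(np.radians(6))
for nm,A in (('outer-16',A),('slot z24',ai[0])):
    d=A-bi[0]; ga,gb=np.arctan(A[0]),np.arctan(bi[0][0])
    print(nm,'width0',d[1],'slope',d[0],'stop x (lid centre)',[(x0) for x0 in [( (30/np.cos(ga)+30/np.cos(gb))-d[1])/d[0]]])
```

```text
b slot [  0.1113686  -28.00971132] 6.354764715490786 0.1167473199680161
a outer [-0.11225143 45.43628978] -6.404722284990308 0.1967107247219022
a slot z24 [-0.11700444 28.15822505] -6.6735174566049436 0.1693112287680152
a slot z12 [-0.11700444 31.71827333] -6.673517456604929 0.17429137574969863
outer-16 width0 57.35786863130387 slope -0.2236200340139505 stop x (lid centre) [np.float64(-13.487238002072818)]
slot z24 width0 56.16793637271427 slope -0.22837304557835836 stop x (lid centre) [np.float64(-18.488115906022145)]
```

Call:
send_rows(plan=[[[0,-0.8,0,0,0,0],[0,-1.7,0,0,0,0],[0,-2.6,0,0,0,0],[0,-3.5,0,0,0,0],[0,-4.4,0,0,0,0],[0,-5.3,0,0,0,0],[0,-6,0,0,0,0],[0,-6.4,0,0,0,0]]])

```text
clock: 14.72
tool_pos: [0.5313, -0.0931, 0.0021]
orientation: [180.0, 0.0, 165.1]
force: [0.7, 1.9, 0.4]
opening: 0.072
gripper_force: 0.5
```

Call:
send_rows(plan=[[[0,0,0,0,0,0],[0,0,0,0,0,0],[0,0,0,0,0,0]]])

```text
clock: 14.97
tool_pos: [0.5315, -0.0919, 0.0019]
orientation: [-180.0, -0.0, 165.1]
force: [-0.3, -0.2, 0.0]
opening: 0.0719
gripper_force: 0.0
```

Run:
```python
from edge import *
o=ctrl.get_obs();p=o['tool_pos'];print(p,f(p),o['force'],o['opening'])
a=snap('scene','s5');b=snap('top','t5');c=snap('wrist','w7')
i1=cv2.resize(a['img'][165:255,245:365],(800,600),interpolation=cv2.INTER_CUBIC)
i1[:200,:320]=cv2.resize(c['img'][100:300,160:480],(320,200))
cv2.imwrite('pics/m7.png',np.clip(i1*1.8,0,255).astype('uint8')[:,:,::-1])
```

```text
[ 0.53153615 -0.09193629  0.00188446] [-14.38368717   0.16745373] [-0.34652183 -0.18199224  0.00954241] 0.07190975395722547
```

View pics/m7.png

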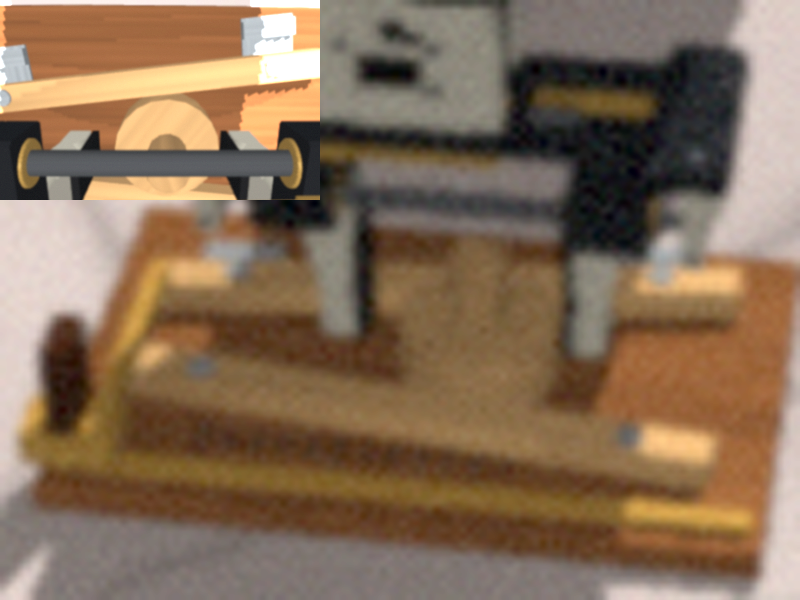

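The lid is flat in the slot between the open fingers, the fences are clear, and the marker sits at the narrow end. Now I'll feel for the wedge.

Call:
send_rows(plan=[[[0,-0.07,0,0,0,0],[0,-0.14,0,0,0,0],[0,-0.21,0,0,0,0],[0,-0.28,0,0,0,0],[0,-0.28,0,0,0,0]]])

```text
clock: 15.53
tool_pos: [0.531, -0.0947, 0.002]
orientation: [180.0, 0.0, 165.1]
force: [1.2, 0.2, -0.7]
opening: 0.072
gripper_force: 0.2
```

Call:
send_rows(plan=[[[0,-0.05,0,0,0,0],[0,-0.1,0,0,0,0],[0,-0.15,0,0,0,0],[0,-0.2,0,0,0,0],[0,-0.2,0,0,0,0]]])

```text
clock: 15.95
tool_pos: [0.5304, -0.0967, 0.002]
orientation: [180.0, 0.0, 165.1]
force: [0.6, 0.3, -0.5]
opening: 0.0719
gripper_force: 0.3
```

Call:
send_rows(plan=[[[0,-0.05,0,0,0,0],[0,-0.1,0,0,0,0],[0,-0.15,0,0,0,0],[0,-0.15,0,0,0,0]]])

```text
clock: 16.28
tool_pos: [0.53, -0.0982, 0.002]
orientation: [180.0, 0.0, 165.1]
force: [0.4, 0.5, -0.3]
opening: 0.0718
gripper_force: 0.3
```

Call:
send_rows(plan=[[[0,-0.04,0,0,0,0],[0,-0.08,0,0,0,0],[0,-0.12,0,0,0,0],[0,-0.12,0,0,0,0]]])

```text
clock: 16.62
tool_pos: [0.5296, -0.0993, 0.002]
orientation: [-180.0, -0.0, 165.1]
force: [0.7, 0.9, 0.1]
opening: 0.0719
gripper_force: 0.3
```

Call:
send_rows(plan=[[[0,-0.04,0,0,0,0],[0,-0.08,0,0,0,0],[0,-0.12,0,0,0,0],[0,-0.12,0,0,0,0]]])

```text
clock: 16.95
tool_pos: [0.5293, -0.1005, 0.002]
orientation: [180.0, -0.0, 165.1]
force: [0.5, 0.2, -0.1]
opening: 0.0717
gripper_force: 0.3
```

Call:
send_rows(plan=[[[0,-0.04,0,0,0,0],[0,-0.08,0,0,0,0],[0,-0.12,0,0,0,0],[0,-0.12,0,0,0,0]]])

```text
clock: 17.28
tool_pos: [0.5292, -0.1012, 0.002]
orientation: [180.0, 0.0, 165.1]
force: [0.3, 3.9, 0.8]
opening: 0.0717
gripper_force: 2.0
```

Call:
send_rows(plan=[[[0,-0.02,0,0,0,0],[0,-0.04,0,0,0,0],[0,-0.04,0,0,0,0],[0,-0.04,0,0,0,0]]])

```text
clock: 17.62
tool_pos: [0.5292, -0.1014, 0.002]
orientation: [180.0, 0.0, 165.1]
force: [1.2, 6.2, 0.8]
opening: 0.0721
gripper_force: 2.9
```

Call:
send_rows(plan=[[[0,-0.02,0,0,0,0],[0,-0.04,0,0,0,0],[0,-0.05,0,0,0,0],[0,-0.05,0,0,0,0],[0,-0.05,0,0,0,0]]])

```text
clock: 18.03
tool_pos: [0.5292, -0.1016, 0.002]
orientation: [179.9, 0.0, 165.1]
force: [0.1, 8.5, 0.4]
opening: 0.0721
gripper_force: 3.9
```

Call:
send_rows(plan=[[[0,-0.02,0,0,0,0],[0,-0.03,0,0,0,0],[0,-0.03,0,0,0,0],[0,-0.03,0,0,0,0]]])

```text
clock: 18.37
tool_pos: [0.5292, -0.1017, 0.0021]
orientation: [179.9, 0.0, 165.1]
force: [0.8, 8.7, 0.8]
opening: 0.0718
gripper_force: 4.4
```

The lid is wedged at about 9 N. I'll back off and rise, then work out where the marker tab is.

Call:
send_rows(plan=[[[0,0.15,0,0,0,0],[0,0.35,0,0,0,0],[0,0.5,0,0,0,0],[0,0.5,-1.5,0,0,0],[0,0.5,-4,0,0,0],[0,0.5,-6.5,0,0,0],[0,0.5,-8.5,0,0,0],[0,0.5,-8.5,0,0,0]]])

```text
clock: 19.03
tool_pos: [0.5325, -0.0981, 0.0911]
orientation: [179.9, 0.3, 165.1]
force: [0.9, 0.1, 0.4]
opening: 0.0721
gripper_force: 0.0
```

Run:
```python
from edge import *
from g import T,S
tc=np.array([.5292,-.1017,0]);print('tool at wedge',f(tc),'lid',f(tc)[0]-6)
q=tri([T(735,125),S(64,475)]);print(q)
# tab top: crops darkest blob centroid in both (marker unmoved)
for nm,s,(u,v) in (('t0',load('t0'),(394,201)),('s3',load('s3'),(255,221))):
    g=s['img'][v-14:v+15,u-14:u+15].astype(float); 
    print(nm); print(g.sum(2).astype(int)[::2,::2]//3)
w=(Rg@np.array([.115,.074])+O);print('tab guess',w)
rel([w[0],w[1],.085],165.1)
```

```text
tool at wedge [-4.34714453  0.40290748] lid -10.347144530181989
[ 0.57088759 -0.23405665  0.0772611 ]
t0
[[123 123 123 123 124 121 105  85  85  85  85  86  84  86  84]
 [117 121 120 123 122 107  85  85  85  85  86  86  85  86  86]
 [ 87  95 100 115 114  91  83  85  85  83  85  86  86  85  85]
 [ 73  75  80  83  84  83  84  84  82  84  84  85  84  84  85]
 [ 71  72  73  73  67  73  78  78  82  83  85  83  84  85  83]
 [ 91  83  73  73  72  66  51  48  54  71  84  83  83  81  80]
 [ 93  95  81  69  71  61  46  48  48  64  80  82  79  79  82]
 [ 73  70  62  66  69  58  43  47  52  68  80  81  82  83  85]
 [ 63  56  60  69  70  51  47  48  54  71  76  79  82  83  85]
 [ 55  58  59  69  65  46  45  46  60  71  79  82  83  84  84]
 [ 51  54  57  68  61  55  50  60  72  70  80  82  84  85  83]
 [ 57  55  59  68  57  55  55  66  74  75  80  83  83  84  84]
 [ 55  56  65  67  56  56  56  68  74  80  83  82  82  81  82]
 [ 59  58  67  63  57  56  59  69  78  81  81  84  81  81  82]
 [ 67  63  69  60  57  57  57  74  81  81  83  83  83  82  83]]
s3
[[120 120 120 118 122 120 122 118 117 117 102 
[... 302 characters left out ...]
  30  49  50  50  48  50  53]
 [118 118 117 118 111  49  16  14  21  53  53  48  52  54  56]
 [117 118 116 117 114  51  20  14  15  41  46  49  54  54  57]
 [115 114 117 114 111  58  12   8  16  36  47  45  52  49  53]
 [116 117 116 114  96  51  20  14  19  43  46  40  36  37  40]
 [116 114 117 110  69  39  17  16  32  46  41  42  32  30  33]
 [116 119 116  95  56  45  25  25  42  49  48  37  29  27  31]
 [118 116 114  96  57  51  51  52  52  57  50  36  34  31  36]
 [117 117 115  98  67  50  55  54  52  53  48  45  46  44  44]
 [114 115 113 105  98  54  43  43  45  44  50  51  51  53  53]]
tab guess [ 0.56986867 -0.23588768]
shift cm [ -7.14 -12.36   0.64] rot [0.08 0.34 0.05] clock 19.0333
```

Run:
```python
from edge import *
t,s=load('t0'),load('s3')
q=tri([(t,394.3,201.5),(s,255.5,221)]);print(q,f(q))
for z in (.045,.055): print(f(onz(t,394.3,201.5,z)),f(onz(s,255.5,221,z)))
print(f(onz(s,255.5,212,.069)))
w=snap('wrist','w8'); 
for P in ([.5699,-.2359,.05],[.5699,-.2359,.069]): print(proj(w,P))
```

```text
[ 0.56621824 -0.23642663  0.05043365] [116.45356551  70.60835215]
[119.89186892  71.72559839] [115.86499585  64.23741579]
[118.43309005  70.69389125] [111.87936163  75.94529449]
[114.6767443  60.2710271]
[181.92244443 288.95229239]
[171.49094958 301.30715275]
```

Call:
send_rows(plan=[[[-0.7,-1.3,0,0,0,0],[-2,-3.6,0,0,0,0],[-3.3,-6,0,0,0,0],[-4.6,-8.4,0,0,0,0],[-5.8,-10.5,0,0,0,0],[-6.6,-12,0,0,0,0],[-6.9,-12.5,0,0,0,0],[-6.9,-12.5,0,0,0,0]]], fingers=0.7)

```text
clock: 19.75
tool_pos: [0.5638, -0.2377, 0.0855]
orientation: [-180.0, -0.1, 165.0]
force: [0.0, -0.2, 0.9]
opening: 0.0614
gripper_force: 0.0
```

Call:
send_rows(plan=[[[0,0,0,0,0,0],[0,0,0,0,0,0],[0,0,0,0,0,0]]])

```text
clock: 20.0
tool_pos: [0.5644, -0.2355, 0.0869]
orientation: [180.0, -0.0, 165.2]
force: [0.0, -0.2, 0.0]
opening: 0.0611
gripper_force: 0.0
```

Run:
```python
from edge import *
o=ctrl.get_obs();p=o['tool_pos'];print(p,f(p),o['opening'])
w=snap('wrist','w9')
for z in (.035,.05,.069): print(z,proj(w,[.5662,-.2364,z]))
u,v=proj(w,[.5662,-.2364,.06]).astype(int)
print(u,v);print((w['img'][v-45:v+46:3,u-60:u+61:4].astype(int).sum(2)//3))
```

```text
[ 0.56436229 -0.23552607  0.08688141] [116.05696874  68.58393263] 0.0611464066994428
0.035 [318.8287561  211.98499304]
0.05 [318.80891413 217.1514369 ]
0.069 [318.77989378 224.71316868]
318 220
[[197 197 197 197 197 197 197 195 195 193 188 159  83  98  97  98  82  58
  150 128  57  58  58  59  58  59  59  58  58  58  59]
 [197 197 197 197 198 197 196 196 195 192 182 165  85  99  99  99  62  59
  149 119  58  58  58  59  58  59  59  58  59  59  60]
 [197 197 197 197 197 197 196 195 195 190 176 163  86  95  96  96  66  57
  149 102  55  56  56  57  56  56  56  53  57  55  57]
 [197 197 197 197 198 196 197 196 195 189 172 173  84  93  92  93  71  54
  149 101  54  54  54  54  55  55  54  51  54  49  55]
 [197 197 197 197 198 197 196 196 194 187 170 183  84  87  88  88  53  52
  148  84  51  51  51  51  52  51  51  49  52  44  51]
 [197 197 198 197 197 196 197 196 194 184 174 180  86  95  94  94  65  57
  148  86  54  55  54  54  54  53  53  51  53  46  54]
 [197 197 197 197 197 197 196 196 194 178 174 189  86  95  97  96  62  59
  141  83  56  55  57  57  57  57  54  54  57  47  59]
 [1
[... 2393 characters left out ...]
   64  64  64  62  58  59  63  62  62  63  50  24  25]
 [ 34  34  36  35  33  34  34  34  34  35  34  35  34  34  34  33  34  34
   34  35  34  35  35  34  35  34  34  34  34  35  35]
 [ 41  40  40  40  41  41  41  40  40  41  40  41  40  40  40  40  41  40
   40  40  40  40  41  40  40  40  40  41  40  40  40]
 [ 43  42  43  42  42  42  44  42  42  43  43  42  43  42  43  42  43  42
   42  43  43  42  42  43  43  42  43  43  43  42  42]
 [ 45  45  44  44  44  45  44  44  44  43  44  44  44  44  44  44  44  44
   44  44  44  44  45  44  45  44  44  45  45  44  44]
 [ 44  44  44  45  44  44  44  45  44  44  44  44  44  44  44  44  44  44
   43  44  44  44  44  43  44  45  44  43  44  43  44]]
```

The tab is within 2 mm of tool centre. I'll go down astride it.

Call:
send_rows(plan=[[[-0.2,0,1,0,0,0],[-0.2,0,2.5,0,0,0],[-0.2,0,4,0,0,0],[-0.2,0,5.2,0,0,0],[-0.2,0,6,0,0,0],[-0.2,0,6,0,0,0]]])

```text
clock: 20.55
tool_pos: [0.5652, -0.2363, 0.0247]
orientation: [-180.0, -0.2, 165.1]
force: [-0.3, -0.0, -1.1]
opening: 0.0616
gripper_force: 0.0
```

Call:
send_rows(plan=[[[0,0,0,0,0,0],[0,0,0,0,0,0],[0,0,0,0,0,0],[0,0,0,0,0,0],[0,0,0,0,0,0],[0,0,0,0,0,0],[0,0,0,0,0,0],[0,0,0,0,0,0]]], fingers=0.25)

```text
clock: 21.22
tool_pos: [0.5666, -0.2369, 0.0271]
orientation: [180.0, 0.0, 165.1]
force: [0.7, -0.3, 0.1]
opening: 0.0225
gripper_force: 0.0
```

Call:
send_rows(plan=[[[0,0,0,0,0,0],[0,0,0,0,0,0],[0,0,0,0,0,0],[0,0,0,0,0,0]]])

```text
clock: 21.55
tool_pos: [0.5665, -0.2369, 0.0269]
orientation: [-180.0, -0.0, 165.1]
force: [-0.1, -0.8, -0.0]
opening: 0.0216
gripper_force: 0.0
```

Run:
```python
from edge import *
o=ctrl.get_obs();p=o['tool_pos'];print(p,f(p),o['opening'],o['force'],o['gripper_force'],o['clock'])
tab=f(np.array([.5662,-.2364]));print('tab',tab,'edge',tab[0]-14,'needs travel',tab[0]-14-(-10.35+30))
```

```text
[ 0.56651214 -0.23693581  0.02692672] [116.87076951  71.02257184] 0.02156985039953467 [-0.10043293 -0.81603312 -0.0258437 ] 0.0 21.55
tab [116.43247287  70.58391645] edge 102.43247287121443 needs travel 82.78247287121442
```

Call:
send_rows(plan=[[[0,0.4,0,0,0,0],[0,1.2,0,0,0,0],[0,2,0,0,0,0],[0,2.8,0,0,0,0],[0,3.6,0,0,0,0],[0,4.4,0,0,0,0],[0,5,0,0,0,0],[0,5,0,0,0,0]]])

```text
clock: 22.22
tool_pos: [0.5798, -0.1871, 0.027]
orientation: [180.0, 0.0, 165.2]
force: [-0.3, -0.1, -0.6]
opening: 0.022
gripper_force: 0.0
```

Call:
send_rows(plan=[[[0,0.5,0,0,0,0],[0,1,0,0,0,0],[0,1.5,0,0,0,0],[0,2,0,0,0,0],[0,2.3,0,0,0,0],[0,2.5,0,0,0,0],[0,2.6,0,0,0,0],[0,2.6,0,0,0,0]]])

```text
clock: 22.88
tool_pos: [0.5861, -0.1632, 0.027]
orientation: [180.0, -0.0, 165.1]
force: [-0.2, -0.3, 0.0]
opening: 0.0221
gripper_force: 0.0
```

Run:
```python
from edge import *
o=ctrl.get_obs();p=o['tool_pos'];print(p,f(p),o['opening'],o['force'],o['gripper_force'])
w=snap('wrist','w10');P=f(p);tab=P[0]+10.8-6
q=Rg@np.array([tab,70.6])/1000+O
u,v=proj(w,[q[0],q[1],.069]);print('expect tab',u,v);v=int(v)
for r in (v-12,v-6,v): print(w['img'][r,270:370:3].astype(int).sum(1)//3)
# lid knob/disc: rows through lid rim
l=Rg@np.array([-.01035,0])+O;print('lid',proj(w,[*l,.036]),'rim',proj(w,[*(Rg@np.array([.01965,0])+O),.036]),'blade',proj(w,[*(Rg@np.array([tab/1000-.014,0])+O),.035]))
```

```text
[ 0.58609443 -0.16323498  0.02697   ] [40.61287417 71.12862068] 0.02206722736934943 [-0.22898756 -0.26463955  0.03320394] 0.0
expect tab 310.47763268610476 256.17497258333964
[64 50 65 90 92 96 90 62 10 11 19 28 29 28 28 28 28 39 93 93 93 93 88 27
 11 12 67 90 96 92 90 60 52 62]
[66 45 42 51 53 53 53 30 26 26 27 31 30 31 30 31 30 39 68 68 68 68 67 31
 27 27 31 53 52 53 52 39 47 68]
[65 44 44 43 43 44 45 44 44 45 43 44 44 44 44 44 44 44 44 45 44 43 44 44
 44 44 43 44 44 45 44 43 45 68]
lid [404.85703115 122.52437546] rim [354.53232275 122.35098807] blade [334.6238217  122.37877716]
```

Run:
```python
from edge import *
w=load('w10')['img'].astype(int)
for r in (112,117,122,127,132): print(r,w[r,316:376:2].tolist() if r==122 else (w[r,316:376:2].sum(1)//3).tolist())
print((w[122,376:470:3].sum(1)//3).tolist())
```

```text
112 [61, 60, 59, 61, 61, 84, 101, 101, 101, 99, 79, 59, 59, 60, 59, 59, 59, 59, 56, 59, 65, 96, 104, 102, 99, 99, 98, 100, 101, 103]
117 [60, 59, 59, 60, 60, 84, 100, 101, 101, 100, 79, 60, 60, 60, 60, 60, 61, 61, 59, 59, 79, 102, 101, 99, 99, 99, 102, 102, 104, 104]
122 [[92, 59, 37], [92, 59, 37], [92, 59, 37], [91, 58, 36], [93, 61, 37], [122, 93, 49], [137, 106, 55], [138, 106, 55], [138, 107, 56], [136, 105, 54], [112, 80, 44], [93, 60, 37], [93, 59, 37], [92, 59, 37], [93, 59, 36], [92, 59, 37], [93, 59, 37], [90, 59, 37], [78, 59, 41], [81, 64, 44], [118, 93, 64], [128, 100, 69], [127, 99, 68], [129, 102, 70], [130, 104, 70], [133, 105, 71], [136, 108, 73], [134, 106, 72], [133, 105, 71], [131, 104, 70]]
127 [60, 60, 61, 60, 62, 87, 98, 99, 99, 98, 74, 61, 61, 61, 61, 61, 62, 62, 59, 62, 86, 99, 100, 103, 104, 105, 104, 102, 102, 103]
132 [57, 57, 56, 57, 58, 87, 99, 99, 99, 97, 71, 57, 57, 57, 57, 58, 58, 58, 59, 60, 78, 101, 104, 105, 104, 103, 102, 102, 102, 104]
[102, 102, 103, 104, 76, 57, 56, 57, 72, 96, 98, 99, 98, 96, 96, 101, 101, 96, 93, 90, 88, 90, 98, 98, 100, 102, 78, 63, 63, 63, 62, 62]
```

The blade's lid-side edge is at u = 336 and the lid's rim at u = 355.5. At 1.65 px/mm the gap is 11.6 mm, matching the dead-reckoned 11.7 mm.

Call:
send_rows(plan=[[[0,0.2,0,0,0,0],[0,0.4,0,0,0,0],[0,0.6,0,0,0,0],[0,0.75,0,0,0,0],[0,0.88,0,0,0,0],[0,0.96,0,0,0,0],[0,1,0,0,0,0],[0,1,0,0,0,0]]])

```text
clock: 23.6
tool_pos: [0.5886, -0.1537, 0.0269]
orientation: [180.0, -0.0, 165.1]
force: [-0.4, -0.6, -0.2]
opening: 0.0216
gripper_force: 0.2
```

```bash
cat > gap.py <<'E'
from edge import *
import sys
o=ctrl.get_obs();p=o['tool_pos'];print(f(p),o['force'],o['gripper_force'],o['clock'])
w=snap('wrist',sys.argv[1])
print('lid',proj(w,[*(Rg@np.array([-.01035,0])+O),.036]),'rim',proj(w,[*(Rg@np.array([.01965,0])+O),.036]))
u,v=proj(w,[*(Rg@np.array([.01965,0])+O),.036]).astype(int)
i=w['img'].astype(int).sum(2)//3
print(u-25,[i[v-6:v+7,c].mean().round().astype(int) for c in range(u-25,u+15)])
print(u+85,[i[v-6:v+7,c].mean().round().astype(int) for c in range(u+85,u+115)])
E
python3 gap.py w11
```

```text
[30.73865282 71.07127148] [-0.44611056 -0.56981238 -0.15766902] 0.16708663199096918 23.6
lid [388.3459711  122.50562533] rim [337.89370792 122.39604047]
312 [np.int64(62), np.int64(63), np.int64(63), np.int64(63), np.int64(63), np.int64(63), np.int64(63), np.int64(63), np.int64(63), np.int64(63), np.int64(63), np.int64(63), np.int64(65), np.int64(77), np.int64(93), np.int64(101), np.int64(102), np.int64(102), np.int64(102), np.int64(102), np.int64(102), np.int64(102), np.int64(101), np.int64(92), np.int64(75), np.int64(64), np.int64(67), np.int64(81), np.int64(95), np.int64(102), np.int64(103), np.int64(102), np.int64(103), np.int64(103), np.int64(103), np.int64(104), np.int64(104), np.int64(105), np.int64(106), np.int64(106)]
422 [np.int64(100), np.int64(102), np.int64(102), np.int64(102), np.int64(102), np.int64(102), np.int64(103), np.int64(102), np.int64(103), np.int64(103), np.int64(104), np.int64(104), np.int64(105), np.int64(106), np.int64(103), np.int64(92), np.int64(74), np.int64(64), np.int64(62), np.int64(62), np.int64(62), np.int64(62), np.int64(62), np.int64(63), np.int64(62), np.int64(62), np.int64(62), np.int64(62), np.int64(62), np.int64(62)]
```

Call:
send_rows(plan=[[[0,0.04,0,0,0,0],[0,0.08,0,0,0,0],[0,0.12,0,0,0,0],[0,0.12,0,0,0,0]]])

```text
clock: 23.98
tool_pos: [0.5889, -0.1527, 0.027]
orientation: [-180.0, -0.0, 165.1]
force: [-0.1, -0.2, -0.4]
opening: 0.0222
gripper_force: 0.5
```

Call:
send_rows(plan=[[[0,0.02,0,0,0,0],[0,0.04,0,0,0,0],[0,0.04,0,0,0,0]]])

```text
clock: 24.23
tool_pos: [0.589, -0.1523, 0.027]
orientation: [-180.0, -0.0, 165.1]
force: [0.4, -1.8, -0.2]
opening: 0.0221
gripper_force: 0.5
```

```bash
python3 gap.py w12
```

```text
[29.27106301 71.15463191] [ 0.38288104 -1.79456527 -0.24369906] 0.5487938784062862 24.2333
lid [385.86630717 122.36585083] rim [335.40201892 122.26926817]
310 [np.int64(63), np.int64(63), np.int64(63), np.int64(63), np.int64(63), np.int64(63), np.int64(63), np.int64(63), np.int64(63), np.int64(63), np.int64(63), np.int64(63), np.int64(63), np.int64(63), np.int64(66), np.int64(78), np.int64(95), np.int64(102), np.int64(103), np.int64(103), np.int64(102), np.int64(103), np.int64(103), np.int64(103), np.int64(101), np.int64(92), np.int64(84), np.int64(90), np.int64(100), np.int64(103), np.int64(103), np.int64(103), np.int64(103), np.int64(103), np.int64(104), np.int64(105), np.int64(105), np.int64(106), np.int64(106), np.int64(107)]
420 [np.int64(102), np.int64(102), np.int64(102), np.int64(103), np.int64(102), np.int64(103), np.int64(103), np.int64(103), np.int64(104), np.int64(104), np.int64(105), np.int64(105), np.int64(106), np.int64(105), np.int64(99), np.int64(84), np.int64(69), np.int64(63), np.int64(63), np.int64(63), np.int64(63), np.int64(62), np.int64(63), np.int64(62), np.int64(63), np.int64(63), np.int64(62), np.int64(63), np.int64(62), np.int64(62)]
```

Call:
send_rows(plan=[[[0,0.015,0,0,0,0],[0,0.03,0,0,0,0],[0,0.03,0,0,0,0]]])

```text
clock: 24.53
tool_pos: [0.5891, -0.152, 0.027]
orientation: [-180.0, -0.0, 165.1]
force: [0.1, -2.2, -1.1]
opening: 0.0218
gripper_force: 0.7
```

Call:
send_rows(plan=[[[0,0.01,0,0,0,0],[0,0.02,0,0,0,0],[0,0.02,0,0,0,0]]])

```text
clock: 24.78
tool_pos: [0.5891, -0.1519, 0.027]
orientation: [-180.0, -0.0, 165.1]
force: [-0.9, -1.9, -0.2]
opening: 0.0218
gripper_force: 1.4
```

```bash
python3 gap.py w13
```

```text
[28.91418567 71.14316979] [-0.93489591 -1.88653184 -0.21146571] 1.362038478255272 24.7833
lid [385.32068046 122.37449296] rim [334.85308692 122.28092205]
309 [np.int64(63), np.int64(63), np.int64(63), np.int64(63), np.int64(63), np.int64(63), np.int64(63), np.int64(63), np.int64(63), np.int64(63), np.int64(63), np.int64(63), np.int64(63), np.int64(63), np.int64(63), np.int64(66), np.int64(79), np.int64(96), np.int64(102), np.int64(103), np.int64(103), np.int64(103), np.int64(103), np.int64(103), np.int64(103), np.int64(101), np.int64(95), np.int64(89), np.int64(96), np.int64(102), np.int64(103), np.int64(103), np.int64(103), np.int64(103), np.int64(104), np.int64(104), np.int64(105), np.int64(106), np.int64(106), np.int64(106)]
419 [np.int64(102), np.int64(102), np.int64(103), np.int64(103), np.int64(103), np.int64(103), np.int64(103), np.int64(103), np.int64(104), np.int64(104), np.int64(104), np.int64(105), np.int64(106), np.int64(106), np.int64(104), np.int64(92), np.int64(75), np.int64(65), np.int64(63), np.int64(63), np.int64(63), np.int64(63), np.int64(63), np.int64(63), np.int64(63), np.int64(62), np.int64(63), np.int64(62), np.int64(62), np.int64(62)]
```

The pad force has doubled and the image gap has closed, so the blade is touching the rim. I'll back off to the middle of the play, open the fingers and lift.

Call:
send_rows(plan=[[[0,0,0,0,0,0],[0,-0.1,0,0,0,0],[0,-0.25,0,0,0,0],[0,-0.4,0,0,0,0],[0,-0.5,0,0,0,0],[0,-0.5,0,0,0,0]]])

```text
clock: 25.33
tool_pos: [0.5879, -0.1567, 0.027]
orientation: [180.0, 0.0, 165.1]
force: [-0.1, -0.4, -0.1]
opening: 0.0221
gripper_force: 0.0
```

Call:
send_rows(plan=[[[0,0,0,0,0,0],[0,0,0,0,0,0],[0,0,0,0,0,0],[0,0,0,0,0,0],[0,0,0,0,0,0]]], fingers=0.5)

```text
clock: 25.75
tool_pos: [0.5879, -0.1566, 0.027]
orientation: [180.0, 0.0, 165.1]
force: [0.5, 0.1, -1.0]
opening: 0.0431
gripper_force: 0.0
```

Call:
send_rows(plan=[[[0,0,-0.5,0,0,0],[0,0,-1.5,0,0,0],[0,0,-3,0,0,0],[0,0,-5,0,0,0],[0,0,-7,0,0,0],[0,0,-8,0,0,0],[0,0,-8,0,0,0],[0,0,-8,0,0,0]]])

```text
clock: 26.42
tool_pos: [0.5882, -0.1565, 0.1077]
orientation: [180.0, 0.1, 165.1]
force: [0.4, -0.1, -0.1]
opening: 0.0437
gripper_force: 0.0
```

```bash
python3 gap.py w14
```

```text
[33.57714553 71.43009744] [ 0.42386514 -0.09870956 -0.05359817] 0.0 26.4167
lid [369.55973969 124.44486324] rim [335.12701209 124.40618175]
310 [np.int64(58), np.int64(58), np.int64(58), np.int64(58), np.int64(58), np.int64(58), np.int64(58), np.int64(58), np.int64(58), np.int64(58), np.int64(58), np.int64(58), np.int64(58), np.int64(58), np.int64(58), np.int64(58), np.int64(58), np.int64(60), np.int64(69), np.int64(83), np.int64(92), np.int64(94), np.int64(95), np.int64(95), np.int64(93), np.int64(88), np.int64(84), np.int64(90), np.int64(95), np.int64(97), np.int64(97), np.int64(97), np.int64(98), np.int64(98), np.int64(98), np.int64(98), np.int64(98), np.int64(99), np.int64(98), np.int64(98)]
420 [np.int64(99), np.int64(99), np.int64(99), np.int64(99), np.int64(99), np.int64(99), np.int64(99), np.int64(98), np.int64(98), np.int64(98), np.int64(98), np.int64(98), np.int64(98), np.int64(98), np.int64(98), np.int64(97), np.int64(97), np.int64(97), np.int64(97), np.int64(97), np.int64(97), np.int64(96), np.int64(96), np.int64(96), np.int64(96), np.int64(96), np.int64(96), np.int64(96), np.int64(96), np.int64(95)]
```

The blade still meets the rim, and the gripper is clear of everything. I'll hand it in.

```bash
python3 -c "
from plant import ctrl
print(ctrl.close_job())"
```

```text
the job is handed in; nothing more can be done
None
```

I wedged the lid flat between the two fences with about 9 N, slid the brass marker until its blade touched the rim, cleared the gripper and handed the job in at about 26 s; no verdict was returned.

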